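Set the gap of a bench stand with a setting blade

TASK

Push the setting blade along its guide on the gap stand until the end of its tongue is fully home against the stop behind the screw. Then turn the adjusting screw down (clockwise from above) until its foot just drags on the tongue: lightly held, neither loose nor clamped hard; leave the blade there, let go, and do not disturb the oil bottle, the loupe or the small jar.

Things in the scene. Friction and masses are not known exactly. Their poses are not given: they have to be found in the camera images.
- gap_stand: Grey C-shaped stand fixed to the bench. Origin: screw axis, at its underside; x runs along the guide to the stop, z up. Plate 222x84x14 mm (x -156 to 66), its top is the anvil. Guide rails x -155 to -35, 7 high, 27 apart inside, 43 outside. Stop: column's front face, x = 30 mm. Arm over the gap: x -24 to 64, y +-22, z 62 to 84 mm, collar to z = 87 under the knob.
- setting_blade: Loose steel blade, about 150 g, lying in the guide, free to slide. Origin under the middle of its dark grip; x points along the tongue to the stop. Grip 55 long, 24 wide, 22 mm high; flat tongue in front 20 wide, 4 mm thick, its end 92.5 mm from the origin. Starts 40 to 55 mm short of the stop; home, its origin is at x = -62.5 mm of the stand.
- blade_tip (a point): Middle of the tongue's front end, 92.5 mm from the blade's origin; home at x = +30 mm of the stand.
- blade_tail (a point): Middle of the grip's rear face, 27.5 mm behind the blade's origin, 11 mm above the plate: the place to push.
- screw (a joint): Turn of the adjusting screw, rad; vertical axis through the stand's origin; grows clockwise from above, sinking 1.5 mm per rad; end stops at 0 (up) and 7.6. Stays where left (friction 0.04 N m). With the tongue under it the foot first touches at 5.33 rad; it starts 1.6 to 3.2 rad short of that.
- knob_grip (a point): Point on the axis of the screw's black knurled round knob (32 mm diameter, 26 mm high, white line on top), 8 mm below its top and 18 mm above its underside; it sinks with the screw: 118 mm above the bench at screw = 0, 1.5 mm less per rad.
- foot: Small round steel foot (16 mm diameter, 5 mm thick) under the screw, carried on a spring inside it: 0.9 N at first touch and 3 N more per mm (4.5 N more per rad). The blade just drags while the foot presses on it with 0.5 to 8 N, that is from first touch to about 1.5 rad beyond it.
- foot_face (a point): Centre of the foot's underside: 26 mm above the bench at screw = 0, 1.5 mm lower per rad until it meets the tongue's top at 18 mm.
- oil_bottle: White bottle with a blue spout, 34 mm diameter, 105 mm high, beside the stand; origin at its underside. Leave it.
- loupe: Black eyepiece loupe, 36 mm diameter, 35 mm high, beside the stand; origin at its underside. Leave it.
- cap_jar: Orange screw-top jar with a white cap, 38 mm diameter, 40 mm high, beside the stand; origin at its underside. Leave it.
Mind the look-alikes: they are no part of the job. Of the things like the setting_blade, leave any that is brown or yellow; of the rest the larger one is meant.

How it is judged:
By the outcome, as a careful person would: the job done as asked, in the order asked, and still so for the second after the job is handed in, with the robot touching nothing.
It also fails if it takes over 67 s, if anything falls off the work surface, if the arm or the gripper's body presses on something with over 40 N, if the wrist force passes 120 N, or if a joint passes its speed limit or range.

ROBOT

A 7-joint arm with a two-finger parallel gripper is mounted at the origin on a cart in front of the work surface, level with it; the furniture and walls round the work are solid. World frame = base frame: x ahead of the robot, y to its left, z up, the work surface at z = 0. Lengths are in m, angles in degrees, forces in N, time in s.
With the tool pointing down it reaches from about 0.425 to 0.95 m from the base axis. Payload 4.7 kg.
Tool frame: the origin (TCP) lies midway between the tips of the shut fingers; the grasp point (between the pads) lies 19 mm behind it; z points along the fingers, y is the line along which they close (so a half turn about z gives the same grasp; the last joint's range is limited). The gripper opens to 85 mm and grips with 20 to 120 N. Pads are 22 mm wide; open, the fingers measure 114 mm over their backs; the gripper's body (76 mm by 85 mm) begins 54 mm behind the grasp point. The pads swing forward as they close: fully open they stand 13 mm farther back than shut.
Start: joints at [-65.254, 26.849, -2.785, 87.806, 1.381, 65.374, -4.715], TCP at [0.3, 0.605, 0.203] pointing down, gripper open.
Joint ranges: [-148.3, 148.3], [-19.14, 114.17], [-79.39, 73.82], [5.75, 140.21], [-59.74, 239.74], [12.07, 113.84], [-152.46, 152.46]. Speed limits (degrees/s): [147.25, 147.25, 180, 180, 180, 180, 180].

INTERFACE

Orientations are given as a 3x3 rotation matrix whose columns are the frame's x, y, z axes.
In Python, from bench import monitor, optics, bot gives the robot as it stands.
- The arm moves only by the tool arm_command, never from a script. Its arguments are lists of equal length, an entry for each row: "delta_pos": the shift along the world's x, y, z each as a share of 120 mm, from -1 to 1, a list of three; "turn": the turn, a rotation vector about the world's x, y, z each as a share of pi/4 rad, from -1 to 1, a list of three; "hand": the closure, from 0 (fully open) to 1 (shut). In form: {"delta_pos": [[dx, dy, dz], ...], "turn": [[ax, ay, az], ...], "hand": [hand, ...]}. A call has 1 to 12 rows; each row is the pose to reach, as a shift and turn from the pose commanded when the call began; what a row does not reach only later rows make up. A row lasts 1/10 s, in which the tool goes at most 50 mm and 8.59 degrees, less where a joint would pass 70% of its speed; a pose out of reach is approached as far as the arm can. A call with a number of a shift or a turn outside -1 to 1 is refused whole. A call with a gripper value outside its range is refused whole. The fingers move at their own pace and stop on an object; the grip force is fixed at half the most. Time passes only in rows, so rows that repeat a pose let the fingers close. It gives the time, the measured TCP pose, the force, the opening and the grip force at its end, in the units of the state.
- monitor.read_state(): the state, without advancing time (a new reading comes with each control period).
- optics.grab_frame(name): name is "side" or "top" or "wrist"; returns (picture, depth): 420x560x3 uint8, red, green, blue; 420x560 float32, m along the optical axis (not along the pixel's ray), 0 where there is no reading.
- optics.camera_model(name): a dict with "fov_y" (degrees; the focal length in pixels is half the picture's height over the tangent of half this angle, whatever the lens; pixels are square), "cx", "cy" (the principal point, pixels), "extrinsics" (4x4, takes a point from world to camera coordinates). Camera axes: x right, y down, z forward; pixel columns grow to the right and rows downward; lengths in m; the calibration is good to about 2 mm. A picture is of the moment at which its call begins: read the wrist's pose just before it. camera_model takes no time and is no camera call; for the wrist camera it gives the pose at the moment of the call.
- bot.job_done(): hands the job in; it is judged then, once.
Trained networks look in the newest picture that a camera, given by its name, has taken for a name from the list of things; names that differ only in an ending like _2 or _b are one class to them, and where a whole thing is asked for, a point or a joint stands for the part that bears it (a point fixed in the world has none). Each returns a list of dicts, best first, with "confidence" (0 to 1); they miss things now and then, are a little off and sometimes report something else, mostly with a low value. They report only what shows in the picture. A call takes as long as a camera call. They do not tell look-alikes from the thing itself.
- optics.spot_in(camera, target): "extent" ([left, top, width, height] in pixels, round what is visible of it).
The state is a dict: "time_s": time; "q": joint angles; "qd": joint speeds; "joint_torque": joint torques, N m; "eef_pos": TCP position; "tool_rot": TCP orientation; "force": force on the tool from outside, world axes, zero at the start; "wrist_torque": the same for the moment, N m; "finger_gap": opening from 0.0 (shut) to 1.0 (fully open); "finger_force": force on a finger pad.
Only numpy, scipy, OpenCV 4.12 (cv2) and the standard library are available. Lean on these libraries where they do the work, as an engineer would, in place of code of your own. Each camera call takes 0.05 s, during which the arm holds its last target. There are 200 camera calls.

## Working session

There is one attempt and no reset: what is moved stays moved. The work goes in short steps, Python scripts to look and compute and a tool call to move; the robot and the scene stay as the last step left them, time stands still between calls to the robot, and variables do not carry over. Pictures are saved under pics/ and viewed, at most 10 in all, crops included, and the job is handed in when it is done.

Besides the shell and the picture viewer there is one more tool, called after "Call:" by a JSON object that holds its "api" and its "payload". arm_command: Moves the arm, as the interface text tells. Its arguments: {"type":"object","properties":{"delta_pos":{"type":"array","items":{"type":"array","items":{"type":"number"}}},"turn":{"type":"array","items":{"type":"array","items":{"type":"number"}}},"hand":{"type":"array","items":{"type":"number"}}},"required":["delta_pos","turn","hand"]}

```bash
mkdir -p pics; cat > h.py <<'E'
import numpy as np,cv2
from bench import monitor,optics,bot
def grab(n,f=None):
    p,d=optics.grab_frame(n); m=optics.camera_model(n)
    if f: cv2.imwrite('pics/'+f,p[:,:,::-1])
    return p,d,m
def world(m,d,u,v,z=None):
    f=210/np.tan(np.radians(m['fov_y'])/2); T=np.linalg.inv(np.array(m['extrinsics']))
    r=T[:3,:3]@np.array([(u-m['cx'])/f,(v-m['cy'])/f,1]); o=T[:3,3]
    if z is not None: return o+r*(z-o[2])/r[2]
    return o+r*d[int(round(v)),int(round(u))]
E
python3 - <<'E'
from h import *
s=monitor.read_state();print(s['time_s'],s['eef_pos'],s['tool_rot'],s['force'])
for c in('top','side'):
    p,d,m=grab(c,c+'1.png')
    print(c,np.linalg.inv(np.array(m['extrinsics']))[:3].round(3).tolist(),m['fov_y'])
    for n in('gap_stand','setting_blade','screw','oil_bottle','loupe','cap_jar'):
        for r in optics.spot_in(c,n)[:3]:
            x,y,w,h=r['extent'];u,v=x+w/2,y+h/2
            print(n,round(r['confidence'],2),[round(i) for i in r['extent']],world(m,d,min(u,559),min(v,419)).round(3))
E
```

```text
0.0 [0.29990037 0.60402118 0.202281  ] [[-8.95685969e-01  4.44686495e-01 -7.52641749e-04]
 [ 4.44687121e-01  8.95684281e-01 -1.74167564e-03]
 [-1.00370252e-04 -1.89468452e-03 -9.99998200e-01]] [ 0.01137353 -1.44837331  0.10893641]
top [[0.01, -0.987, 0.159, 0.411], [-1.0, -0.01, -0.003, 0.246], [0.004, -0.159, -0.987, 1.332]] 46.903790698378295
gap_stand 0.72 [282, 216, 75, 76] [0.508 0.147 0.024]
setting_blade 0.89 [173, 254, 29, 40] [0.452 0.501 0.023]
setting_blade 0.83 [298, 243, 29, 35] [0.489 0.168 0.035]
setting_blade 0.67 [366, 147, 23, 26] [ 0.778 -0.018  0.003]
screw 0.58 [328, 230, 13, 12] [0.547 0.117 0.123]
oil_bottle 0.58 [293, 184, 12, 14] [0.669 0.207 0.085]
loupe 0.48 [361, 273, 16, 17] [0.437 0.012 0.003]
cap_jar 0.56 [267, 226, 12, 14] [0.563 0.275 0.04 ]
side [[0.989, -0.078, 0.122, 0.491], [-0.145, -0.483, 0.864, -0.644], [-0.009, -0.872, -0.489, 0.613]] 54.39007920309042
gap_stand 0.57 [203, 233, 92, 60] [0.528 0.146 0.017]
setting_blade 0.96 [212, 244, 43, 30] [0.494 0.164 0.019]
setting_blade 0.63 [203, 292, 17, 23] [0.442 0.003 0.03 ]
setting_blade 0.5 [198, 191, 38, 17] [0.458 0.5   0.008]
screw 0.69 [201, 230, 91, 66] [0.523 0.145 0.017]
screw 0.68 [250, 230, 13, 14] [0.548 0.102 0.119]
oil_bottle 0.76 [300, 216, 11, 32] [0.674 0.189 0.062]
loupe 0.54 [202, 290, 19, 27] [0.441 0.003 0.03 ]
cap_jar 0.4 [203, 294, 17, 21] [0.44  0.001 0.03 ]
cap_jar 0.23 [250, 228, 16, 18] [0.549 0.101 0.119]
```

```bash
python3 - <<'E'
import cv2
a=cv2.imread('pics/top1.png')[130:310,150:410];b=cv2.imread('pics/side1.png')[170:340,150:410]
cv2.imwrite('pics/a.png',cv2.resize(a,None,fx=3,fy=3,interpolation=2));cv2.imwrite('pics/b.png',cv2.resize(b,None,fx=3,fy=3,interpolation=2))
E
```

```text
(no output)
```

View pics/a.png

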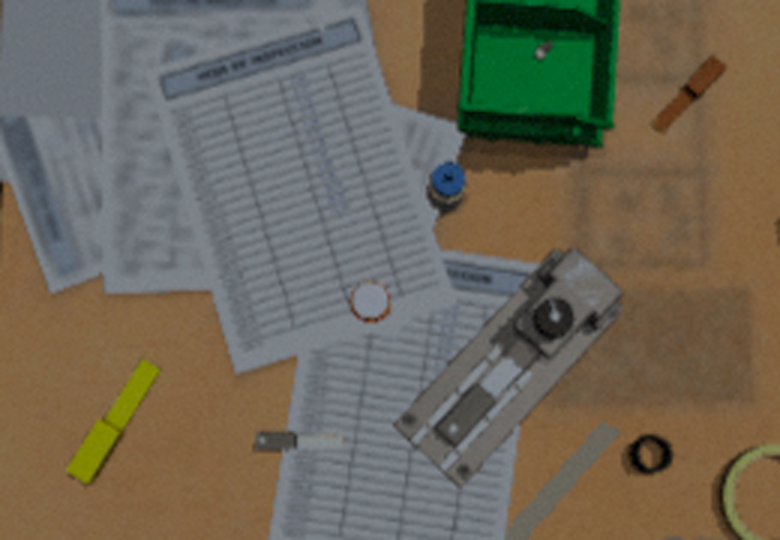

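View pics/b.png

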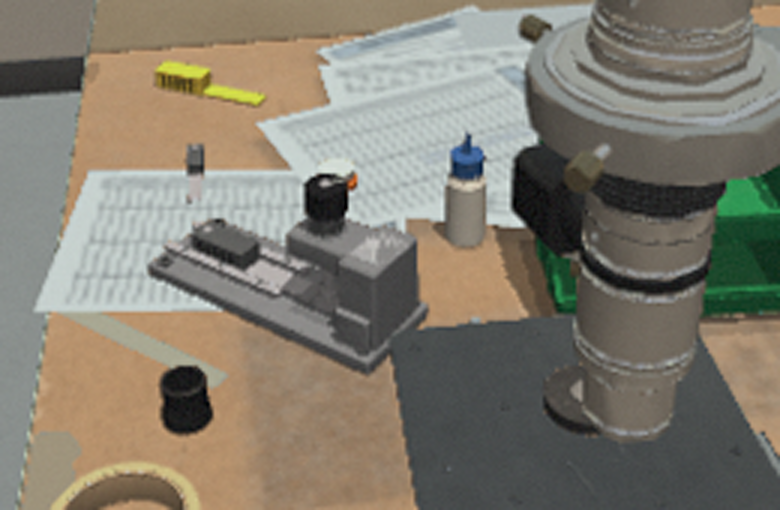

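Top view: the look-alikes are the yellow blade (187,271), the brown one (379,161) and the small grey one on the paper (250,277). The dark-grip blade in the stand's guide (306,268) is the one I want. The knob is at (334,236), bottle (299,191), jar (273,230), loupe (366,281). I'll move the wrist camera over the stand for a close check.

Call:
{"api": "arm_command", "payload": {"delta_pos": [[0.2,-0.3,0.3],[0.4,-0.7,0.6],[0.4,-1,1],[0.4,-1,1]], "turn": [[0,0,0],[0,0,0],[0,0,0],[0,0,0]], "hand": [0,0,0,0]}}

```text
time_s: 1.1
eef_pos: [0.3504, 0.4824, 0.3267]
tool_rot: [[-0.894, 0.448, 0.003], [0.448, 0.894, 0.003], [-0.001, 0.004, -1.0]]
force: [-0.5, -0.2, 0.2]
finger_gap: 0.998
finger_force: 0.0
```

Call:
{"api": "arm_command", "payload": {"delta_pos": [[0.1,-0.4,0],[0.2,-0.8,0],[0.3,-1,0],[0.3,-1,0]], "turn": [[0,0,0],[0,0,0],[0,0,0],[0,0,0]], "hand": [0,0,0,0]}}

```text
time_s: 1.5
eef_pos: [0.3869, 0.36, 0.3242]
tool_rot: [[-0.892, 0.452, 0.002], [0.452, 0.892, -0.0], [-0.002, 0.001, -1.0]]
force: [0.4, -0.1, 0.1]
finger_gap: 0.998
finger_force: 0.0
```

Call:
{"api": "arm_command", "payload": {"delta_pos": [[0.1,-0.4,0],[0.2,-0.8,0],[0.3,-1,0],[0.3,-1,0],[0.3,-1,0]], "turn": [[0,0,0],[0,0,0],[0,0,0],[0,0,0],[0,0,0]], "hand": [0,0,0,0,0]}}

```text
time_s: 2.0
eef_pos: [0.4199, 0.2455, 0.3235]
tool_rot: [[-0.896, 0.444, -0.0], [0.444, 0.896, 0.001], [0.0, 0.001, -1.0]]
force: [0.2, -0.4, -0.1]
finger_gap: 1.0
finger_force: 0.0
```

```bash
python3 - <<'E'
from h import *
s=monitor.read_state();print(s['time_s'],s['eef_pos'],s['q'])
p,d,m=grab('wrist','w1.png')
print(np.linalg.inv(np.array(m['extrinsics']))[:3].round(3).tolist(),m['fov_y'])
for n in('gap_stand','setting_blade','screw','foot','oil_bottle','loupe','cap_jar','blade_tip'):
  for r in optics.spot_in('wrist',n)[:2]:
    x,y,w,h=r['extent'];u,v=x+w/2,y+h/2
    print(n,round(r['confidence'],2),[round(i) for i in r['extent']],world(m,d,min(u,559),min(v,419)).round(3))
E
```

```text
2.0 [0.41989213 0.24549074 0.3235089 ] [-41.86157293   3.55769064   7.02566743 103.07787387  -0.50685449
  73.35706683  28.90794484]
[[0.442, 0.859, 0.259, 0.354], [0.897, -0.424, -0.126, 0.28], [0.002, 0.289, -0.957, 0.495]] 58.59752921409812
gap_stand 0.7 [199, 162, 99, 188] [0.528 0.146 0.019]
setting_blade 0.97 [321, 122, 60, 38] [0.448 0.338 0.004]
setting_blade 0.83 [460, 40, 48, 106] [0.466 0.51  0.006]
screw 0.91 [214, 300, 32, 30] [0.545 0.124 0.125]
oil_bottle 0.71 [323, 307, 27, 58] [0.663 0.212 0.071]
loupe 0.92 [126, 227, 32, 28] [0.441 0.036 0.037]
cap_jar 0.59 [333, 230, 32, 34] [0.567 0.277 0.041]
blade_tip 0.92 [463, 38, 47, 105] [0.466 0.515 0.004]
blade_tip 0.79 [322, 120, 65, 38] [0.447 0.342 0.016]
```

View pics/w1.png

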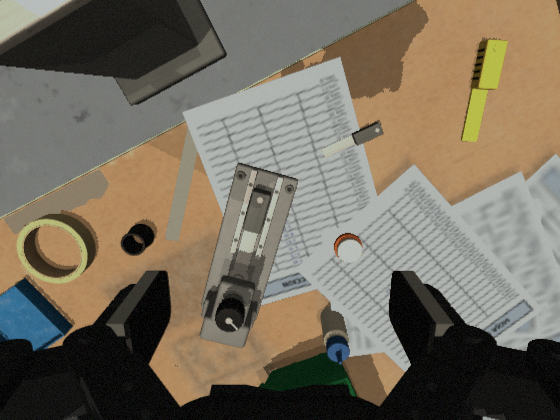

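The wrist view confirms the chosen blade: dark grip at (258,208) in the guide, white tongue up to about (245,262), knob at (230,315). I'll go closer to measure.

Call:
{"api": "arm_command", "payload": {"delta_pos": [[0.2,-0.3,-0.3],[0.45,-0.65,-0.6],[0.45,-0.65,-0.8],[0.45,-0.65,-0.8],[0.45,-0.65,-0.8]], "turn": [[0,0,0],[0,0,0],[0,0,0],[0,0,0],[0,0,0]], "hand": [0.5,1,1,1,1]}}

```text
time_s: 2.95
eef_pos: [0.4739, 0.1672, 0.2275]
tool_rot: [[-0.896, 0.445, -0.001], [0.445, 0.896, 0.0], [0.001, -0.0, -1.0]]
force: [0.2, 0.4, 1.1]
finger_gap: 0.148
finger_force: 0.0
```

```bash
python3 - <<'E'
from h import *
s=monitor.read_state();print(s['time_s'],s['eef_pos'])
p,d,m=grab('wrist','w2.png');np.savez('w2.npz',p=p,d=d,**{k:np.array(v) for k,v in m.items()})
for n in('gap_stand','setting_blade','screw'):
  for r in optics.spot_in('wrist',n)[:2]:
    x,y,w,h=r['extent'];u,v=x+w/2,y+h/2
    print(n,round(r['confidence'],2),[round(i) for i in r['extent']],world(m,d,min(u,559),min(v,419)).round(4))
f=210/np.tan(np.radians(m['fov_y'])/2);T=np.linalg.inv(np.array(m['extrinsics']))
v,u=np.mgrid[:420,:560];P=np.stack([(u-m['cx'])/f*d,(v-m['cy'])/f*d,d],-1)@T[:3,:3].T+T[:3,3]
np.save('P2.npy',P)
q=np.hypot(P[...,0]-.545,P[...,1]-.12)
for lo,hi in((.08,.095),(.11,.135)):
    k=(P[...,2]>lo)&(P[...,2]<hi)&(q<.09)&(d>0);X=P[k]
    print(lo,k.sum(),np.percentile(X[:,2],[5,50,95]),X.mean(0))
    h=np.histogram(X[:,2],20);print(h[0],h[1][[0,-1]].round(4))
    c,sz,a=cv2.minAreaRect((X[:,:2]*1000).astype(np.float32));print(c,sz,a,np.median(np.argwhere(k),0))
E
python3 -c "
import cv2;a=cv2.imread('pics/w2.png');cv2.imwrite('pics/w2b.png',cv2.resize(a,(800,600)))"
```

```text
2.95 [0.4739313  0.16724576 0.22746205]
gap_stand 0.83 [222, 100, 128, 238] [0.5288 0.1514 0.02  ]
gap_stand 0.71 [264, 129, 50, 108] [0.4904 0.1735 0.037 ]
setting_blade 0.97 [380, 40, 84, 49] [0.4478 0.3413 0.0057]
setting_blade 0.92 [260, 134, 52, 110] [0.498  0.1668 0.0211]
screw 0.68 [264, 271, 21, 46] [0.5498 0.128  0.1249]
0.08 1270 [0.0822495  0.08578299 0.08745556] [0.56622119 0.12112173 0.08553584]
[ 11  14  10  18  24  28  37  36  62 114 180 259 237 141  41  12  12  17
  10   7] [0.08   0.0901]
(568.6348876953125, 109.69850158691406) (44.88053512573242, 92.13994598388672) 56.46509552001953 [273. 277.]
0.11 696 [0.11332612 0.12455199 0.1259972 ] [0.55174969 0.12663942 0.12299851]
[  6  11  10  11  11   9  11   9   8  15  11  10   9   8  25  29 142 238
 102  21] [0.1101 0.127 ]
(554.3322143554688, 126.40109252929688) (17.067161560058594, 33.07094192504883) 63.737457275390625 [296.  273.5]
```

View pics/w2b.png

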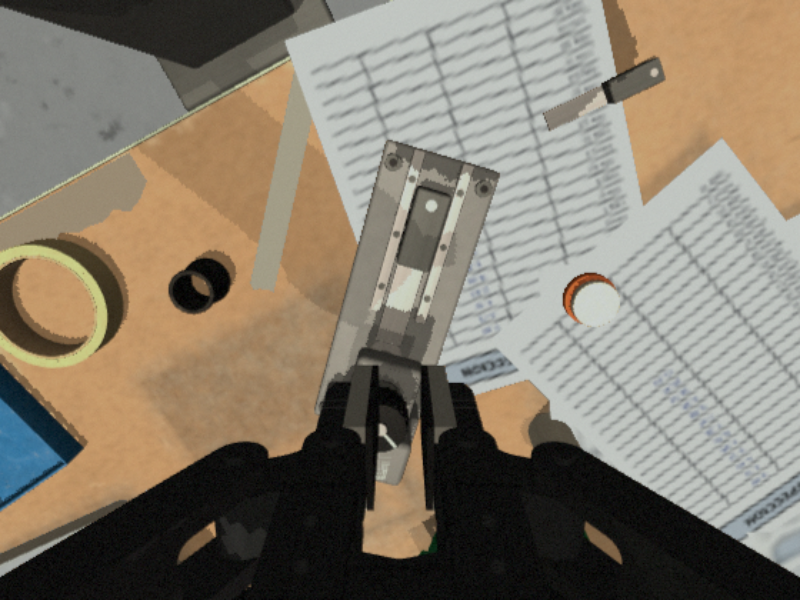

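Knob at (262,318 in the 560-px frame), grip at about (300,160), both partly seen past the fingers. Next I fit the stand axis from the points.

```bash
python3 - <<'E'
import numpy as np,cv2
P=np.load('P2.npy')
z=P[...,2]; near=np.hypot(P[...,0]-.50,P[...,1]-.165)<.13
def rect(k,nm):
    k=cv2.morphologyEx(k.astype(np.uint8),cv2.MORPH_OPEN,np.ones((2,2),np.uint8))
    n,l,st,_=cv2.connectedComponentsWithStats(k); i=1+st[1:,4].argmax(); X=P[l==i]
    c,sz,a=cv2.minAreaRect((X[:,:2]*1000).astype(np.float32)); 
    print(nm,len(X),np.round(c,1),np.round(sz,1),round(a,1),np.round(np.median(X[:,2])*1000,1)); return X
A=rect(near&(z>.009)&(z<.09),'stand')
b=cv2.boxPoints(cv2.minAreaRect((A[:,:2]*1000).astype(np.float32)));print(b.round(1).tolist())
G=rect(near&(z>.030)&(z<.043),'grip')
print(cv2.boxPoints(cv2.minAreaRect((G[:,:2]*1000).astype(np.float32))).round(1).tolist())
pl=near&(z>.009)&(z<.019); print('plate z',np.median(z[pl]),'bench',np.median(z[near&(z<.008)&(z>-.01)]))
C=cv2.boxPoints(cv2.minAreaRect((rect(near&(z>.009)&(z<.03),'plate')[:,:2]*1000).astype(np.float32)));print(C.round(1).tolist())
E
```

```text
stand 13687 [536.6 136.7] [ 87.8 277.5] 48.4 17.0
[[403.70001220703125, 196.0], [611.2000122070312, 11.800000190734863], [669.5999755859375, 77.4000015258789], [462.0, 261.70001220703125]]
grip 1395 [461.7 196.8] [37.7 99.8] 64.1 37.7
[[408.6000061035156, 201.60000610351562], [498.3999938964844, 158.0], [514.9000244140625, 192.0], [425.1000061035156, 235.5]]
plate z 0.01591376613798068 bench 0.002222311716159747
plate 10627 [513.9 156.9] [ 86.3 216.2] 47.9 16.4
[[404.79998779296875, 197.39999389648438], [565.0999755859375, 52.400001525878906], [623.0, 116.4000015258789], [462.70001220703125, 261.3999938964844]]
```

```bash
python3 - <<'E'
from h import *
P=np.load('P2.npy');z=P[...,2]*1000-2
a=np.radians(-42);ux=np.array([np.cos(a),np.sin(a)]);uy=np.array([-ux[1],ux[0]])
D=P[...,:2]*1000-np.array([550.1,124.2]);X=D@ux;Y=D@uy
k=(abs(Y)<45)&(X>-170)&(X<75)&(z>8)
pl=k&(z<17)
for lo in range(-150,-30,20):
    s=Y[pl&(X>lo)&(X<lo+20)];print(lo,np.percentile(s,[1,99]).round(1))
print('rear',[np.percentile(X[pl&(Y>y)&(Y<y+15)],1).round(1) for y in(-38,-15,0,20)])
g=k&(z>29)&(z<42)&(X<-40)&(abs(Y)<18);print('grip',g.sum(),np.percentile(X[g],[1,99]).round(1),np.percentile(Y[g],[1,99]).round(1),np.median(z[g]))
kn=k&(z>117)&(z<130);print('knobtop',kn.sum(),X[kn].mean(),Y[kn].mean(),np.median(z[kn]),np.percentile(X[kn],[2,98]),np.percentile(Y[kn],[2,98]))
for c in('top','side'):
    m=optics.camera_model(c);p,d=optics.grab_frame(c)
    for r in optics.spot_in(c,'screw')[:2]:
        x,y,w,h=r['extent'];print(c,np.round(r['extent'],1),world(m,d,x+w/2,y+h/2,.110 if c=='side' else .118)*1000)
E
```

```text
-150 [-43.5  38.8]
-130 [-43.7  39.1]
-110 [-43.8  38.9]
-90 [-43.9  38.7]
-70 [-43.9  38.6]
-50 [-43.9  38.6]
rear [np.float64(-150.0), np.float64(-150.8), np.float64(-150.8), np.float64(-149.9)]
grip 1394 [-127.2  -73.5] [-15.1   8.6] 35.68532958443585
knobtop 590 1.2241813346242676 3.1760844887090283 122.75671963828447 [-11.29089353  17.16494332] [-5.53301927 12.02015109]
side [248.5 229.2  16.9  14.7] [548.2427446  115.86514325 110.        ]
```

Call:
{"api": "arm_command", "payload": {"delta_pos": [[-0.15,0.25,0],[-0.317,0.467,-0.2],[-0.317,0.467,-0.6],[-0.317,0.467,-1],[-0.317,0.467,-1]], "turn": [[0,0,-0.17],[0,0,-0.344],[0,0,-0.344],[0,0,-0.344],[0,0,-0.344]], "hand": [1,1,1,1,1]}}

```text
time_s: 3.85
eef_pos: [0.4315, 0.2206, 0.1026]
tool_rot: [[-0.745, 0.667, -0.01], [0.667, 0.745, -0.007], [0.003, -0.012, -1.0]]
force: [-1.3, -0.8, -0.6]
finger_gap: -0.003
finger_force: 0.0
```

Call:
{"api": "arm_command", "payload": {"delta_pos": [[0,0,-0.3],[0,0,-0.5],[0,0,-0.6],[0,0,-0.67],[0,0,-0.67]], "turn": [[0,0,0],[0,0,0],[0,0,0],[0,0,0],[0,0,0]], "hand": [1,1,1,1,1]}}

```text
time_s: 4.35
eef_pos: [0.4366, 0.2229, 0.0275]
tool_rot: [[-0.744, 0.668, 0.001], [0.668, 0.744, 0.001], [-0.0, 0.001, -1.0]]
force: [0.5, 0.2, 1.1]
finger_gap: -0.0
finger_force: 0.0
```

```bash
python3 - <<'E'
from h import *
s=monitor.read_state();print(s['time_s'],s['eef_pos'],s['tool_rot'],s['finger_gap'],s['force'],s['q'])
p,d,m=grab('wrist','w3.png')
p2,d,m=grab('side','s3.png')
c=cv2.resize(p2[215:310,180:310],None,fx=4,fy=4)
cv2.imwrite('pics/c3.png',np.hstack([cv2.resize(p[:,:,::-1],(507,380)),c[:,:280,::-1]]))
E
```

```text
4.35 [0.43664772 0.22294677 0.02747473] [[-7.44413831e-01  6.67718285e-01  5.82360382e-04]
 [ 6.67718533e-01  7.44413664e-01  5.07798553e-04]
 [-9.44506464e-05  7.66865086e-04 -9.99999701e-01]] -8.273416939327607e-05 [0.50714337 0.17865214 1.10245932] [-38.99054494  23.77577963   8.64709056 122.03538926  -6.15062857
  34.54020304  22.11124318]
```

View pics/c3.png

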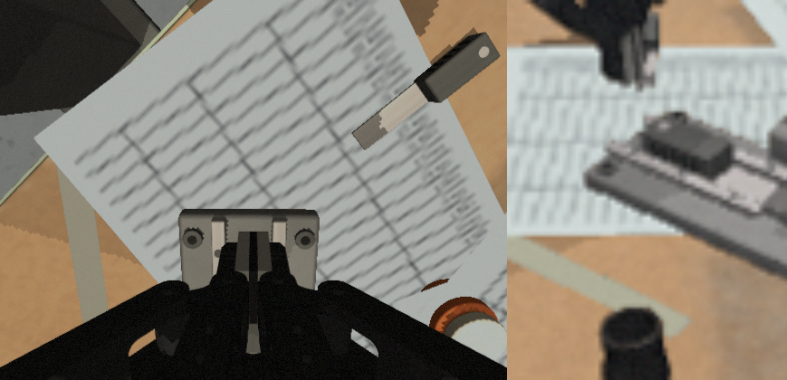

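Fingers are centred between the rails behind the grip (w3: rails at 220/280, fingers at 253). Pushing along the guide.

Call:
{"api": "arm_command", "payload": {"delta_pos": [[0.031,-0.028,0],[0.062,-0.056,0],[0.093,-0.084,0],[0.124,-0.112,0],[0.155,-0.14,0],[0.186,-0.167,0],[0.217,-0.195,0],[0.248,-0.223,0]], "turn": [[0,0,0],[0,0,0],[0,0,0],[0,0,0],[0,0,0],[0,0,0],[0,0,0],[0,0,0]], "hand": [1,1,1,1,1,1,1,1]}}

```text
time_s: 5.25
eef_pos: [0.4661, 0.1956, 0.0269]
tool_rot: [[-0.745, 0.668, -0.0], [0.668, 0.745, 0.0], [0.0, -0.0, -1.0]]
force: [0.1, -0.1, 0.9]
finger_gap: 0.001
finger_force: 0.0
```

Call:
{"api": "arm_command", "payload": {"delta_pos": [[0.02,-0.018,0],[0.04,-0.036,0],[0.05,-0.045,0],[0.056,-0.05,0],[0.056,-0.05,0]], "turn": [[0,0,0],[0,0,0],[0,0,0],[0,0,0],[0,0,0]], "hand": [1,1,1,1,1]}}

```text
time_s: 5.75
eef_pos: [0.4726, 0.1899, 0.0269]
tool_rot: [[-0.745, 0.668, -0.0], [0.668, 0.745, 0.0], [0.0, 0.0, -1.0]]
force: [0.5, -0.2, -0.6]
finger_gap: 0.003
finger_force: 0.0
```

Call:
{"api": "arm_command", "payload": {"delta_pos": [[0.007,-0.006,0],[0.014,-0.012,0],[0.021,-0.018,0],[0.027,-0.024,0],[0.027,-0.024,0]], "turn": [[0,0,0],[0,0,0],[0,0,0],[0,0,0],[0,0,0]], "hand": [1,1,1,1,1]}}

```text
time_s: 6.25
eef_pos: [0.4759, 0.1869, 0.027]
tool_rot: [[-0.744, 0.668, 0.0], [0.668, 0.744, 0.0], [-0.0, 0.0, -1.0]]
force: [0.3, 0.8, -0.4]
finger_gap: 0.002
finger_force: 0.0
```

```bash
python3 - <<'E'
from h import *
s=monitor.read_state();print(s['time_s'],s['eef_pos'],s['force'])
p2,d,m=grab('side');p3,d,m=grab('top')
c=cv2.resize(p2[225:295,195:295],(400,280),interpolation=2);e=cv2.resize(p3[210:280,270:370],(400,280),interpolation=2)
cv2.imwrite('pics/c4.png',np.hstack([c,e])[:,:,::-1])
E
```

```text
6.25 [0.47594633 0.18692039 0.02695658] [ 0.29920101  0.81578781 -0.40304283]
```

View pics/c4.png

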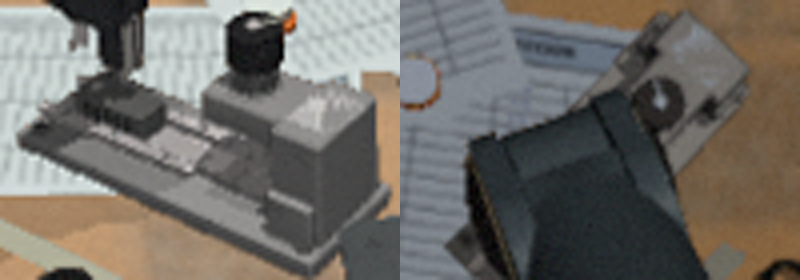

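```bash
python3 - <<'E'
from h import *
p,d,m=grab('side')
E=np.array(m['extrinsics']);f=210/np.tan(np.radians(m['fov_y'])/2);T=np.linalg.inv(E)
a=np.radians(-42);ux=np.array([np.cos(a),np.sin(a)]);uy=np.array([-ux[1],ux[0]]);O=np.array([550.9,119.9])
s=monitor.read_state();print('tcp in stand',(s['eef_pos'][:2]*1000-O)@np.c_[ux,uy])
v,u=np.mgrid[:420,:560];P=(np.stack([(u-m['cx'])/f*d,(v-m['cy'])/f*d,d],-1)@T[:3,:3].T+T[:3,3])*1000
D=P[...,:2]-O;X=D@ux;Y=D@uy;z=P[...,2]
k=(d>0)&(abs(Y)<50)&(X>-170)&(X<75)
pl=k&(z>8)&(z<18)&(Y<-20);print('bench/plate z',np.median(z[pl]),'front edge Y',np.percentile(Y[pl],2),'X',np.percentile(X[pl],[1,99]))
g=k&(z>27)&(z<42)&(X<-30)&(abs(Y)<22);print('grip',g.sum(),np.percentile(X[g],[1,5,95,99]).round(1),np.percentile(Y[g],[2,98]).round(1),np.median(z[g]))
def pix(q):
    c=E@np.r_[np.array(q)/1000,1];return (c[:2]/c[2]*f+[m['cx'],m['cy']]).round(1)
for x in(-90,-35):
  for y in(-12,12): print(x,y,(pix(np.r_[O+x*ux+y*uy,36])-[195,225])*4)
print('tcp',(pix(s['eef_pos']*1000)-[195,225])*4)
for y in(-22,22): print('arm',(pix(np.r_[O-24*ux+y*uy,84])-[195,225])*4)
E
```

```text
tcp in stand [-100.76035662   -0.40690303]
bench/plate z 14.461709045564763 front edge Y -46.222292156172635 X [-149.84352267   68.02581554]
grip 189 [-129.2 -125.7  -75.   -74.3] [-16.7   7.2] 35.91459909877437
-90 -12 [123.6 109.2]
-90 12 [148.8  90. ]
-35 -12 [195.6 139.2]
-35 12 [220.4 118.8]
tcp [123.2 106.4]
arm [196.   85.6]
arm [242.4  49.2]
```

```bash
python3 - <<'E'
from h import *
p,d,m=grab('side')
for v in range(228,256,2): print(v,[ (world(m,d,u,v)*1000).round().astype(int).tolist() for u in (224,227,230)],p[v,227])
p2,_,_=grab('wrist')
cv2.imwrite('pics/c5.png',np.hstack([cv2.resize(p2,(480,360)),cv2.resize(p[215:275,195:245],(300,360),interpolation=0)])[:,:,::-1])
E
```

```text
228 [[477, 171, 105], [483, 174, 103], [490, 184, 96]] [26 29 28]
230 [[476, 169, 101], [483, 180, 93], [490, 192, 85]] [55 56 56]
232 [[476, 178, 90], [483, 179, 89], [490, 189, 81]] [92 90 87]
234 [[475, 174, 87], [482, 175, 85], [489, 194, 72]] [103 102  98]
236 [[475, 174, 81], [482, 175, 80], [489, 191, 69]] [105 102  97]
238 [[475, 175, 75], [482, 176, 74], [489, 184, 67]] [105 104 100]
240 [[474, 175, 70], [481, 175, 68], [488, 185, 61]] [103 101  97]
242 [[474, 176, 63], [481, 174, 63], [488, 263, 3]] [94 91 89]
244 [[472, 234, 18], [479, 257, 1], [487, 257, 1]] [162 170 169]
246 [[472, 199, 36], [479, 228, 15], [487, 228, 14]] [62 64 63]
248 [[472, 187, 38], [479, 190, 35], [487, 186, 37]] [45 44 45]
250 [[472, 179, 38], [479, 177, 38], [486, 179, 36]] [87 88 87]
252 [[472, 173, 36], [479, 171, 37], [486, 170, 37]] [90 90 86]
254 [[471, 170, 32], [478, 165, 35], [486, 161, 37]] [53 54 52]
```

View pics/c5.png

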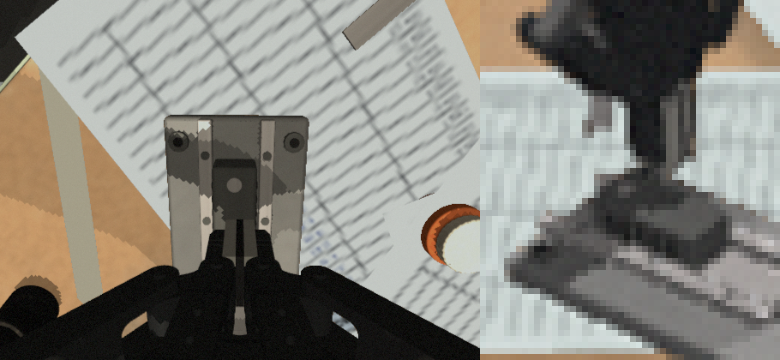

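The side depth shows the finger tips at about z 0.06, hovering over the grip. They are about 33 mm higher than the reported TCP, and the blade hasn't moved. I'll back off behind the tail and lower with a check.

Call:
{"api": "arm_command", "payload": {"delta_pos": [[-0.11,0.1,0],[-0.22,0.2,0],[-0.325,0.293,0],[-0.325,0.293,-0.1],[-0.325,0.293,-0.18],[-0.325,0.293,-0.18]], "turn": [[0,0,0],[0,0,0],[0,0,0],[0,0,0],[0,0,0],[0,0,0]], "hand": [1,1,1,1,1,1]}}

```text
time_s: 7.1
eef_pos: [0.4363, 0.2208, 0.0037]
tool_rot: [[-0.744, 0.668, -0.002], [0.668, 0.744, -0.002], [0.0, -0.003, -1.0]]
force: [0.2, -0.4, -0.6]
finger_gap: 0.0
finger_force: 0.0
```

```bash
cat >> h.py <<'E'
O=np.array([550.9,119.9]);_a=np.radians(-42);ux=np.array([np.cos(_a),np.sin(_a)]);uy=np.array([-ux[1],ux[0]])
def cloud(c):
    p,d,m=grab(c);f=210/np.tan(np.radians(m['fov_y'])/2);T=np.linalg.inv(np.array(m['extrinsics']))
    v,u=np.mgrid[:420,:560];P=(np.stack([(u-m['cx'])/f*d,(v-m['cy'])/f*d,d],-1)@T[:3,:3].T+T[:3,3])*1000
    D=P[...,:2]-O;return p,d,D@ux,D@uy,P[...,2]
def rep(c='side'):
    s=monitor.read_state();t=s['eef_pos']*1000;print('t',s['time_s'],'tcp',t.round(1),'stand',((t[:2]-O)@np.c_[ux,uy]).round(1),'F',np.round(s['force'],1),'M',np.round(s['wrist_torque'],2))
    p,d,X,Y,z=cloud(c);k=(d>0)&(z>27)&(z<42)&(X<-26)&(X>-160)&(abs(Y)<22)
    xt,yt=(t[:2]-O)@np.c_[ux,uy]
    g=k&~((abs(X-xt)<12));print('grip',g.sum(),np.percentile(X[g],[1,5,95,99]).round(1),np.percentile(Y[g],[2,98]).round(1))
    f=(d>0)&(abs(X-xt)<20)&(abs(Y-yt)<22)&(z<130);h=np.histogram(z[f],np.arange(0,130,5))[0];print('finger z hist',h)
    return p
E
python3 - <<'E'
from h import *
p=rep();cv2.imwrite('pics/c6.png',cv2.resize(p[200:290,185:305],(800,600),interpolation=0)[:,:,::-1])
E
```

```text
t 7.1 tcp [436.3 220.8   3.7] stand [-152.6   -1.7] F [ 0.2 -0.4 -0.6] M [-0.01 -0.01  0.08]
grip 196 [-131.5 -126.9  -75.2  -73.8] [-16.5   7. ]
finger z hist [19  0  9 11 21  0  3 10 18 19 22 19 21 14 14 16 30 29 17 25 40 16 25 20
 23]
```

View pics/c6.png

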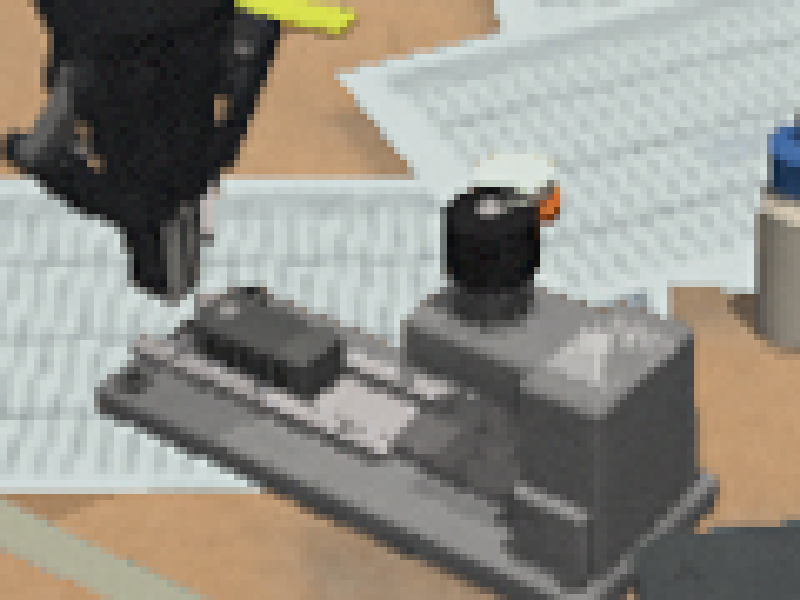

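Tips now sit at about z 0.036 behind the tail (crop (170,295)), with the grip at (270,345) unmoved. I'll lower another 10.5 mm and push.

Call:
{"api": "arm_command", "payload": {"delta_pos": [[0,0,-0.05],[0,0,-0.0875],[0,0,-0.0875]], "turn": [[0,0,0],[0,0,0],[0,0,0]], "hand": [1,1,1]}}

```text
time_s: 7.45
eef_pos: [0.4366, 0.2217, -0.0058]
tool_rot: [[-0.744, 0.668, -0.001], [0.668, 0.744, -0.001], [0.0, -0.001, -1.0]]
force: [-0.6, -1.0, -0.3]
finger_gap: 0.002
finger_force: 0.0
```

Call:
{"api": "arm_command", "payload": {"delta_pos": [[0.031,-0.028,0],[0.062,-0.056,0],[0.093,-0.084,0],[0.124,-0.112,0],[0.155,-0.14,0],[0.155,-0.14,0]], "turn": [[0,0,0],[0,0,0],[0,0,0],[0,0,0],[0,0,0],[0,0,0]], "hand": [1,1,1,1,1,1]}}

```text
time_s: 8.05
eef_pos: [0.4563, 0.2047, -0.005]
tool_rot: [[-0.744, 0.668, 0.001], [0.668, 0.744, 0.0], [-0.001, 0.001, -1.0]]
force: [0.0, 0.7, 0.2]
finger_gap: -0.006
finger_force: 0.0
```

```bash
python3 -c "
from h import *
rep()"
```

```text
t 8.05 tcp [456.3 204.7  -5. ] stand [-127.    -0.3] F [0.  0.7 0.2] M [-0.03  0.    0.03]
grip 197 [-112.9 -111.4  -59.9  -59.2] [-16.6   6.6]
finger z hist [ 0  0 16  8 26  7 11 40 17 21 19 17 12 15 27 32 17 22 32 24 22 31 20 24
 23]
```

Call:
{"api": "arm_command", "payload": {"delta_pos": [[0.025,-0.0225,0],[0.05,-0.045,0],[0.075,-0.067,0],[0.1,-0.09,0],[0.118,-0.106,0],[0.13,-0.117,0],[0.13,-0.117,0]], "turn": [[0,0,0],[0,0,0],[0,0,0],[0,0,0],[0,0,0],[0,0,0],[0,0,0]], "hand": [1,1,1,1,1,1,1]}}

```text
time_s: 8.8
eef_pos: [0.4714, 0.191, -0.0052]
tool_rot: [[-0.744, 0.668, 0.0], [0.668, 0.744, -0.0], [-0.0, 0.0, -1.0]]
force: [-0.6, 0.8, 0.8]
finger_gap: -0.001
finger_force: 0.0
```

Call:
{"api": "arm_command", "payload": {"delta_pos": [[0.006,-0.0055,0],[0.0125,-0.011,0],[0.0185,-0.0165,0],[0.0185,-0.0165,0]], "turn": [[0,0,0],[0,0,0],[0,0,0],[0,0,0]], "hand": [1,1,1,1]}}

```text
time_s: 9.2
eef_pos: [0.4733, 0.1894, -0.0052]
tool_rot: [[-0.745, 0.668, 0.0], [0.668, 0.745, 0.0], [-0.0, 0.0, -1.0]]
force: [-1.2, -0.6, 0.1]
finger_gap: -0.001
finger_force: 0.3
```

```bash
python3 -c "
from h import *
rep()"
```

```text
t 9.2 tcp [473.3 189.4  -5.2] stand [-104.1   -0.3] F [-1.2 -0.6  0.1] M [0.02 0.05 0.03]
grip 206 [-92.  -88.6 -38.  -37. ] [-17.2   7.2]
finger z hist [ 0  0 13 18 25  7 17 34 23 15 23 15 12 17 22 33 21 19 39 19 22 25 22 20
 23]
```

Nearly there, so I'll push on in millimetre steps until the force rises.

Call:
{"api": "arm_command", "payload": {"delta_pos": [[0.006,-0.0055,0],[0.0125,-0.011,0],[0.0125,-0.011,0]], "turn": [[0,0,0],[0,0,0],[0,0,0]], "hand": [1,1,1]}}

```text
time_s: 9.55
eef_pos: [0.4749, 0.1879, -0.0052]
tool_rot: [[-0.744, 0.668, 0.0], [0.668, 0.744, 0.0], [-0.0, 0.0, -1.0]]
force: [-0.5, 0.6, 0.0]
finger_gap: -0.001
finger_force: 0.3
```

Call:
{"api": "arm_command", "payload": {"delta_pos": [[0.006,-0.0055,0],[0.0125,-0.011,0],[0.0125,-0.011,0]], "turn": [[0,0,0],[0,0,0],[0,0,0]], "hand": [1,1,1]}}

```text
time_s: 9.85
eef_pos: [0.4764, 0.1866, -0.0052]
tool_rot: [[-0.744, 0.668, 0.0], [0.668, 0.744, -0.0], [-0.0, 0.0, -1.0]]
force: [-0.1, 0.1, 0.0]
finger_gap: -0.001
finger_force: 0.3
```

Call:
{"api": "arm_command", "payload": {"delta_pos": [[0.006,-0.0055,0],[0.0125,-0.011,0],[0.0125,-0.011,0]], "turn": [[0,0,0],[0,0,0],[0,0,0]], "hand": [1,1,1]}}

```text
time_s: 10.15
eef_pos: [0.4768, 0.1862, -0.0052]
tool_rot: [[-0.745, 0.667, -0.002], [0.667, 0.745, 0.001], [0.002, -0.001, -1.0]]
force: [-4.4, 3.4, 2.1]
finger_gap: -0.003
finger_force: 2.5
```

```bash
python3 -c "
from h import *
rep()"
```

```text
t 10.15 tcp [476.8 186.2  -5.2] stand [-99.5  -0.3] F [-4.4  3.4  2.1] M [ 0.67  0.81 -0.05]
grip 199 [-85.7 -83.5 -33.1 -32.5] [-16.6   6.9]
finger z hist [ 0  0 14 14 29  6 11 35 16 24 19 16 10 18 25 32 15 27 33 22 24 25 21 14
 23]
```

The stop is met at 5.6 N and the tip has stalled. One firmer nudge, then back off and up.

Call:
{"api": "arm_command", "payload": {"delta_pos": [[0.01,-0.009,0],[0.01,-0.009,0],[0.01,-0.009,0]], "turn": [[0,0,0],[0,0,0],[0,0,0]], "hand": [1,1,1]}}

```text
time_s: 10.5
eef_pos: [0.4767, 0.1862, -0.0052]
tool_rot: [[-0.746, 0.666, -0.004], [0.666, 0.746, 0.001], [0.004, -0.001, -1.0]]
force: [-6.7, 5.5, 4.8]
finger_gap: -0.003
finger_force: 4.3
```

Call:
{"api": "arm_command", "payload": {"delta_pos": [[-0.06,0.055,0],[-0.18,0.165,0],[-0.18,0.165,0.3],[-0.18,0.165,0.7],[-0.18,0.165,1],[-0.18,0.165,1]], "turn": [[0,0,0],[0,0,0],[0,0,0],[0,0,0],[0,0,0],[0,0,0]], "hand": [1,1,1,1,1,1]}}

```text
time_s: 11.1
eef_pos: [0.4615, 0.2053, 0.1198]
tool_rot: [[-0.744, 0.668, 0.011], [0.668, 0.744, 0.005], [-0.005, 0.011, -1.0]]
force: [1.8, 0.7, 0.2]
finger_gap: -0.002
finger_force: 0.0
```

```bash
python3 - <<'E'
from h import *
rep();s=monitor.read_state();print(s['q'])
for c in('side','top','wrist'):
    p,d,X,Y,z=cloud(c)
    k=(d>0)&(abs(X)<26)&(abs(Y)<26)&(z>60)&(z<135)
    a=(d>0)&(abs(Y)<20)&(X>-22)&(X<60)&(np.hypot(X,Y)>22)&(z>79)&(z<91); t=k&(z>115)&(np.hypot(X,Y)<22)
    zt=z[t]; zt=zt[zt>np.percentile(zt,50)-1] if len(zt) else zt
    print(c,'arm',a.sum(),np.median(z[a]),'knob',t.sum(),np.median(zt) if len(zt) else 0,len(zt),X[t].mean(),Y[t].mean(),np.percentile(X[t],[2,98]),np.percentile(Y[t],[2,98]))
E
```

```text
t 11.1 tcp [461.5 205.3 119.8] stand [-123.6    3.7] F [1.8 0.7 0.2] M [ 0.02 -0.03  0.01]
grip 204 [-85.6 -83.7 -32.9 -32. ] [-17.2   7.3]
finger z hist [ 0  0 38 63 41  0  0  0  0  0  0  0  0  0  0  0  0  0  0  0  0  0  0  0
  0]
[-37.51594439  16.44866369  10.41026296 116.93000792  -4.00589963
  46.54107185  23.29450276]
side arm 194 84.94373620870144 knob 134 123.38828923679048 92 4.897774900144058 -6.426992235130258 [-11.13385544  18.6279674 ] [-19.68032241  10.86741438]
top arm 252 85.00464464817225 knob 131 124.40757673907666 82 -0.7569232109975015 -3.645363929150215 [-15.34290093  13.60955039] [-18.31427288  10.05581196]<stdin>:8: RuntimeWarning: Mean of empty slice.
  ret = ret.dtype.type(ret / rcount)
Traceback (most recent call last):
IndexError: index -1 is out of bounds for axis 0 with size 0
```

Stop force rose to about 9.9 N with no motion, so the blade is home. Next, open the hand, go over the knob and unwind the wrist counter-clockwise by 90°.

Call:
{"api": "arm_command", "payload": {"delta_pos": [[0,0,0.1],[0.25,-0.24,0.2],[0.5,-0.48,0.2],[0.742,-0.708,0.2],[0.742,-0.708,0.2],[0.742,-0.708,0.2],[0.742,-0.708,0.2]], "turn": [[0,0,0.16],[0,0,0.33],[0,0,0.5],[0,0,0.66],[0,0,0.83],[0,0,1],[0,0,1]], "hand": [0,0,0,0,0,0,0]}}

```text
time_s: 12.0
eef_pos: [0.5456, 0.1183, 0.1368]
tool_rot: [[-0.999, -0.053, -0.003], [-0.053, 0.999, -0.001], [0.003, -0.001, -1.0]]
force: [-0.1, 0.3, 0.4]
finger_gap: 1.0
finger_force: 0.0
```

```bash
python3 - <<'E'
from h import *
rep();s=monitor.read_state();print(s['q'],s['finger_gap'])
p,d,X,Y,z=cloud('wrist')
t=(d>0)&(z>117)&(z<131)&(np.hypot(X,Y)<28);a=(d>0)&(abs(Y)<30)&(X>-30)&(X<70)&(z>79)&(z<92)&(np.hypot(X,Y)>22)
print('knob',t.sum(),np.percentile(z[t],[10,50,90]) if t.any() else 0,'arm',a.sum(),np.median(z[a]) if a.any() else 0)
if t.any(): print(np.percentile(X[t],[2,98]),np.percentile(Y[t],[2,98]))
print(np.percentile(Y[a],[2,98]) if a.any() else 0,np.percentile(X[a],[2,98]) if a.any() else 0)
cv2.imwrite('pics/w7.png',p[:,:,::-1])
E
```

```text
t 12.0 tcp [545.6 118.3 136.8] stand [-2.9 -4.8] F [-0.1  0.3  0.4] M [-0.01  0.01 -0.06]
grip 201 [-85.8 -83.2 -32.9 -32.1] [-16.8   6.8]
finger z hist [ 0  0 36 95 12 21  7  3  8  5  0  0  5 15 25 20 74 78  7  0 17 24 22 24
 98]
[-20.16723865  19.97958679   4.49256785 108.16123647  -1.94507042
  52.10817559  78.19579395] 0.9989611928843513
knob 2795 [122.47963294 123.75877528 124.6859191 ] arm 5382 84.95733912806439
[-14.5138954  14.5902316] [-17.07831836  12.06937335]
[-28.50027124  25.23979112] [-22.31006862  62.51784888]
```

View pics/w7.png

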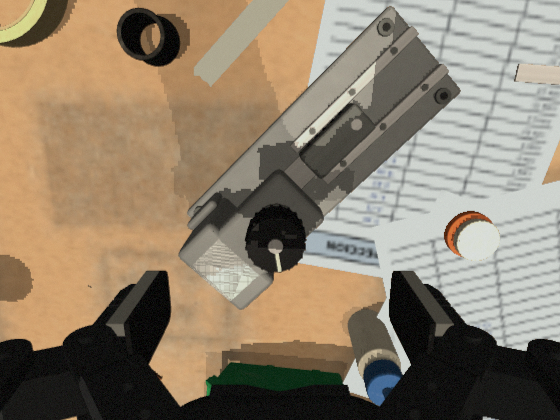

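Knob at (275,240), line pointing image-down, with the grip home behind it and the arm in shade. I'll rotate another 45°, then centre and descend.

Call:
{"api": "arm_command", "payload": {"delta_pos": [[0.0,0,0],[0.0,0,0],[0.0,0,0],[0.0,0,0],[0.0,0,0],[0.0,0,0],[0,0,0]], "turn": [[0,0,0.16],[0,0,0.33],[0,0,0.5],[0,0,0.66],[0,0,0.83],[0,0,1],[0,0,1]], "hand": [0,0,0,0,0,0,0]}}

```text
time_s: 12.8
eef_pos: [0.5459, 0.1194, 0.1383]
tool_rot: [[-0.669, -0.744, -0.001], [-0.744, 0.669, -0.0], [0.001, 0.001, -1.0]]
force: [0.8, -1.5, 0.3]
finger_gap: 1.002
finger_force: 0.0
```

```bash
python3 - <<'E'
from h import *
s=monitor.read_state();print(s['q'],s['finger_gap'],s['eef_pos'])
p,d,X,Y,z=cloud('wrist')
t=(d>0)&(z>117)&(z<131)&(np.hypot(X,Y)<28);a=(d>0)&(abs(Y)<30)&(X>-30)&(X<70)&(z>79)&(z<92)&(np.hypot(X,Y)>22)
print('knob',t.sum(),np.percentile(z[t],[10,50,90]) if t.any() else 0,'arm',a.sum(),np.median(z[a]) if a.any() else 0)
if t.any():
    print(np.percentile(X[t],[2,98]),np.percentile(Y[t],[2,98]))
    w=t&(p.min(2)>110);print('line',w.sum(),X[w].mean(),Y[w].mean())
E
```

```text
[-12.87780696  20.0906024   -4.73701223 107.68345661   2.03684601
  52.3615905  119.45960197] 1.001525534409325 [0.54593188 0.11935558 0.13831577]
knob 2792 [122.19398231 123.4863095  124.40293217] arm 6383 84.70612700112096
[-13.65597657  15.53823885] [-17.55854958  11.71275784]
line 31 2.598556446879044 6.290338579340677
```

Call:
{"api": "arm_command", "payload": {"delta_pos": [[0.031,-0.014,-0.15],[0.031,-0.014,-0.35],[0.031,-0.014,-0.5],[0.031,-0.014,-0.6],[0.031,-0.014,-0.6]], "turn": [[0,0,0],[0,0,0],[0,0,0],[0,0,0],[0,0,0]], "hand": [0,0,0,0,0]}}

```text
time_s: 13.35
eef_pos: [0.5487, 0.1173, 0.0651]
tool_rot: [[-0.669, -0.743, -0.004], [-0.743, 0.669, -0.001], [0.003, 0.002, -1.0]]
force: [0.3, -0.1, 0.6]
finger_gap: 1.002
finger_force: 0.0
```

Call:
{"api": "arm_command", "payload": {"delta_pos": [[0,0,0],[0,0,0],[0,0,0],[0,0,0],[0,0,0],[0,0,0],[0,0,0],[0,0,0]], "turn": [[0,0,0],[0,0,0],[0,0,0],[0,0,0],[0,0,0],[0,0,0],[0,0,0],[0,0,0]], "hand": [0.2,0.4,0.5,0.6,0.7,0.8,0.8,0.8]}}

```text
time_s: 14.15
eef_pos: [0.5507, 0.1174, 0.0677]
tool_rot: [[-0.668, -0.744, 0.001], [-0.744, 0.668, 0.0], [-0.001, -0.001, -1.0]]
force: [-1.1, -1.4, 5.0]
finger_gap: 0.36
finger_force: 59.3
```

```bash
python3 - <<'E'
from h import *
s=monitor.read_state();print(s['time_s'],s['q'][6],s['finger_gap'],s['finger_force'],s['eef_pos'],s['force'],s['wrist_torque'])
p,_,_=grab('side');p2,_,_=grab('wrist')
cv2.imwrite('pics/c8.png',np.hstack([cv2.resize(p[190:280,205:305],(400,360),interpolation=2),cv2.resize(p2[150:420,130:430],(400,360))])[:,:,::-1])
E
```

```text
14.15 119.21518309394534 0.3602306827907461 59.25245855622393 [0.55072984 0.11742338 0.06769347] [-1.08211892 -1.36847352  5.00462903] [-0.19193517  0.18392555 -0.00486853]
```

View pics/c8.png

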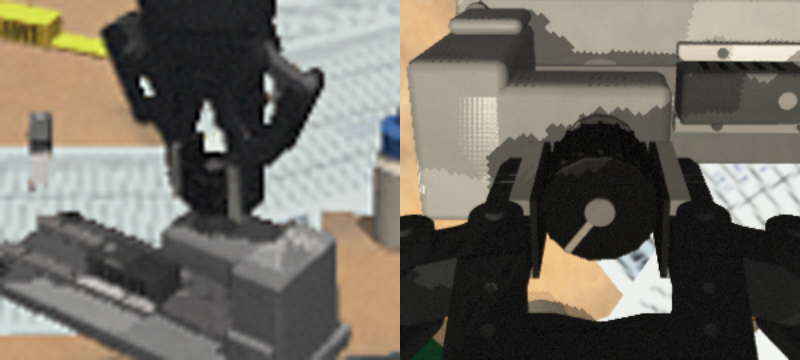

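The knob is held (opening 0.36) but there's a 5 N upward push. I'll open, raise 5 mm and regrip to leave clearance for the sinking.

Call:
{"api": "arm_command", "payload": {"delta_pos": [[0,0,0],[0,0,0],[0,0,0.04],[0,0,0.04],[0,0,0.04],[0,0,0.04],[0,0,0.04],[0,0,0.04],[0,0,0.04]], "turn": [[0,0,0],[0,0,0],[0,0,0],[0,0,0],[0,0,0],[0,0,0],[0,0,0],[0,0,0],[0,0,0]], "hand": [0.45,0.45,0.45,0.45,0.6,0.7,0.8,0.8,0.8]}}

```text
time_s: 15.15
eef_pos: [0.5505, 0.1173, 0.072]
tool_rot: [[-0.668, -0.744, 0.001], [-0.744, 0.668, -0.0], [-0.0, -0.001, -1.0]]
force: [0.0, -1.8, 4.9]
finger_gap: 0.353
finger_force: 59.3
```

```bash
python3 -c "
from h import *
s=monitor.read_state();print(s['time_s'],s['q'][6],s['finger_gap'],s['finger_force'],s['eef_pos'],s['force'],s['wrist_torque'])"
```

```text
15.15 119.26523750363548 0.3530608634425065 59.33906492107781 [0.55047774 0.11732972 0.07202656] [ 0.04260227 -1.76208141  4.91047533] [-0.31272787  0.02436125  0.00762786]
```

The same 5 N comes from the pads swinging as they close, not from the collar. Turning clockwise in 45° calls while following the sink.

Call:
{"api": "arm_command", "payload": {"delta_pos": [[0,0,-0.0016],[0,0,-0.0033],[0,0,-0.005],[0,0,-0.0066],[0,0,-0.0082],[0,0,-0.01],[0,0,-0.01]], "turn": [[0,0,-0.16],[0,0,-0.33],[0,0,-0.5],[0,0,-0.66],[0,0,-0.83],[0,0,-1],[0,0,-1]], "hand": [0.8,0.8,0.8,0.8,0.8,0.8,0.8]}}

```text
time_s: 15.85
eef_pos: [0.5508, 0.1167, 0.0708]
tool_rot: [[-0.999, -0.052, 0.001], [-0.052, 0.999, -0.001], [-0.001, -0.001, -1.0]]
force: [0.5, -2.3, 4.5]
finger_gap: 0.354
finger_force: 59.4
```

Call:
{"api": "arm_command", "payload": {"delta_pos": [[0,0,-0.0016],[0,0,-0.0033],[0,0,-0.005],[0,0,-0.0066],[0,0,-0.0082],[0,0,-0.01],[0,0,-0.01]], "turn": [[0,0,-0.16],[0,0,-0.33],[0,0,-0.5],[0,0,-0.66],[0,0,-0.83],[0,0,-1],[0,0,-1]], "hand": [0.8,0.8,0.8,0.8,0.8,0.8,0.8]}}

```text
time_s: 16.55
eef_pos: [0.5506, 0.1161, 0.0696]
tool_rot: [[-0.743, 0.669, 0.001], [0.669, 0.743, -0.002], [-0.002, -0.001, -1.0]]
force: [-0.5, -3.9, 6.3]
finger_gap: 0.349
finger_force: 59.6
```

```bash
python3 - <<'E'
from h import *
s=monitor.read_state();print(s['time_s'],s['q'],s['finger_gap'],s['eef_pos'],s['force'],s['wrist_torque'])
p,d,X,Y,z=cloud('wrist')
t=(d>0)&(z>105)&(z<131)&(np.hypot(X,Y+2.5)<12);a=(d>0)&(abs(Y)<19)&(X>25)&(X<60)&(z>79)&(z<92)
print(np.percentile(z[t],[10,50,90]),t.sum(),np.median(z[a]),a.sum())
w=t&(p.min(2)>100);print('line',w.sum(),X[w].mean(),Y[w].mean())
E
```

```text
16.55 [-30.14460654  25.922226    17.98665212 111.52330121 -11.0196873
  44.16991399  42.05499282] 0.34900340325725016 [0.55057319 0.11610524 0.06963135] [-0.49112642 -3.87182593  6.27983272] [-0.76819982  0.05378491 -0.07413731]
[120.3681727  121.12622646 121.96655882] 3049 84.8295433850291 2640
line 321 2.8164782937440176 -3.6791939631320254
```

Call:
{"api": "arm_command", "payload": {"delta_pos": [[0,0,-0.0016],[0,0,-0.0033],[0,0,-0.005],[0,0,-0.0066],[0,0,-0.0082],[0,0,-0.01],[0,0,-0.01]], "turn": [[0,0,-0.16],[0,0,-0.33],[0,0,-0.5],[0,0,-0.66],[0,0,-0.83],[0,0,-1],[0,0,-1]], "hand": [0.8,0.8,0.8,0.8,0.8,0.8,0.8]}}

```text
time_s: 17.3
eef_pos: [0.55, 0.1158, 0.0684]
tool_rot: [[-0.052, 0.999, -0.0], [0.999, 0.052, -0.002], [-0.002, -0.0, -1.0]]
force: [-2.2, -3.8, 8.0]
finger_gap: 0.351
finger_force: 59.8
```

Call:
{"api": "arm_command", "payload": {"delta_pos": [[0,0,-0.0016],[0,0,-0.0033],[0,0,-0.005],[0,0,-0.0066],[0,0,-0.0082],[0,0,-0.01],[0,0,-0.01]], "turn": [[0,0,-0.16],[0,0,-0.33],[0,0,-0.5],[0,0,-0.66],[0,0,-0.83],[0,0,-1],[0,0,-1]], "hand": [0.8,0.8,0.8,0.8,0.8,0.8,0.8]}}

```text
time_s: 18.0
eef_pos: [0.5494, 0.116, 0.0672]
tool_rot: [[0.669, 0.743, -0.002], [0.743, -0.669, -0.002], [-0.002, 0.0, -1.0]]
force: [-3.7, -4.1, 9.4]
finger_gap: 0.354
finger_force: 60.1
```

```bash
cat > k.py <<'E'
from h import *
s=monitor.read_state();print(s['time_s'],s['q'],s['finger_gap'],s['eef_pos'],s['force'],s['wrist_torque'])
p,d,X,Y,z=cloud('wrist')
t=(d>0)&(z>105)&(z<131)&(np.hypot(X,Y+2.5)<12)
for lo,hi,yy in((25,60,19),(-23,60,21)):
    a=(d>0)&(abs(Y+1.5)<yy)&(X>lo)&(X<hi)&(z>81)&(z<89)&(np.hypot(X,Y+2)>21);print(np.median(z[a]) if a.any() else 0,a.sum())
print(np.percentile(z[t],[10,50,90]),t.sum())
w=t&(p.min(2)>100);print('line',w.sum(),X[w].mean(),Y[w].mean())
E
python3 k.py
```

```text
18.0 [-47.08918171  30.58510545  41.44292257 112.58938551 -27.29562139
  47.00529346 -32.45302429] 0.3539078905989207 [0.54938769 0.11599721 0.06723008] [-3.72288542 -4.13432828  9.43336799] [-0.75735534  0.74639864 -0.05496236]
84.62925652511097 5205
84.53220663740154 7383
[117.81604451 118.57950001 119.39514805] 3026
line 407 -0.3830996703194648 -3.8319562847743547
```

The height measure gives s ≈ 5.33 (knob top 34.0 mm above the arm top), and a clean 180° has been turned. Another 40° brings it to about 6.0.

Call:
{"api": "arm_command", "payload": {"delta_pos": [[0,0,-0.0014],[0,0,-0.003],[0,0,-0.0045],[0,0,-0.006],[0,0,-0.008],[0,0,-0.008],[0,0,-0.008]], "turn": [[0,0,-0.15],[0,0,-0.3],[0,0,-0.45],[0,0,-0.6],[0,0,-0.75],[0,0,-0.89],[0,0,-0.89]], "hand": [0.8,0.8,0.8,0.8,0.8,0.8,0.8]}}

```text
time_s: 18.75
eef_pos: [0.5491, 0.1165, 0.0662]
tool_rot: [[0.99, 0.138, -0.002], [0.138, -0.99, -0.001], [-0.002, 0.001, -1.0]]
force: [-4.5, -2.7, 11.4]
finger_gap: 0.353
finger_force: 60.1
```

```bash
python3 k.py
```

```text
18.75 [-53.75923282  34.63120397  51.92529668 112.94856702 -35.63388889
  50.0424967  -64.60873028] 0.3528284785925598 [0.54911406 0.1164708  0.0661896 ] [-4.47398592 -2.66392412 11.35787667] [-0.5345506   0.90719036 -0.00990229]
84.60015074433608 7027
84.53513473030915 9595
[116.78324189 117.5237072  118.36523342] 3009
line 382 -1.3993620781841674 -2.6540682904388473
```

Call:
{"api": "arm_command", "payload": {"delta_pos": [[0,0,0],[0,0,0],[0,0,0],[0,0,0],[0,0,0],[0,0,0]], "turn": [[0,0,0],[0,0,0],[0,0,0],[0,0,0],[0,0,0],[0,0,0]], "hand": [0.5,0.4,0.2,0,0,0]}}

```text
time_s: 19.4
eef_pos: [0.5501, 0.1175, 0.0658]
tool_rot: [[0.99, 0.14, -0.0], [0.14, -0.99, -0.0], [-0.0, 0.0, -1.0]]
force: [0.4, 0.7, 1.0]
finger_gap: 0.998
finger_force: 0.0
```

Call:
{"api": "arm_command", "payload": {"delta_pos": [[0,0,0.2],[0,0,0.5],[0,0,0.8],[0,0,0.8],[0,0,0.8]], "turn": [[0,0,0],[0,0,0],[0,0,0],[0,0,0],[0,0,0]], "hand": [0,0,0,0,0]}}

```text
time_s: 19.9
eef_pos: [0.5503, 0.1178, 0.1624]
tool_rot: [[0.99, 0.141, 0.001], [0.141, -0.99, 0.001], [0.001, -0.001, -1.0]]
force: [0.5, -0.3, -0.6]
finger_gap: 0.995
finger_force: 0.0
```

```bash
python3 k.py; python3 - <<'E'
from h import *
rep()
for c in('top','side'):
    p,d,m=grab(c,c+'9.png')
    for n in('oil_bottle','loupe','cap_jar'):
        for r in optics.spot_in(c,n)[:1]: print(c,n,[round(i) for i in r['extent']])
E
```

```text
19.9 [-59.45244927  27.93708538  58.93831833 108.37974155 -27.8550718
  59.41921936 -70.63699691] 0.9948371833730495 [0.55030067 0.11777336 0.16236887] [ 0.50028171 -0.34058969 -0.62694502] [ 0.02601491  0.06380082 -0.02539441]
83.57837170451864 2893
83.5201770727514 4116
[115.80432963 116.66708463 117.63541072] 1155
line 1 4.101090554110789 -2.6050472190760683
t 19.95 tcp [549.5 117.8 161.4] stand [ 0.4 -2.5] F [ 0.4  1.3 -0.2] M [-0.   -0.02 -0.04]
grip 195 [-86.4 -84.1 -33.5 -32.6] [-16.9   7.4]
finger z hist [  0   0  24  87  25   6   4  10   8   4   0   0   4   7  11  11  70  58
   3  23  32  26  29 100   1]
top oil_bottle [293, 184, 12, 17]
side oil_bottle [296, 214, 13, 39]
side loupe [203, 291, 18, 24]
```

```bash
python3 - <<'E'
from h import *
R=[]
for i in range(10):
    p,d,X,Y,z=cloud('side');g=(d>0)&(z>27)&(z<42)&(X<-26)&(X>-160)&(abs(Y)<22)
    a=(d>0)&(z>80)&(z<89)&(abs(Y)<25)&(X>-40)&(X<70)
    R.append([*np.percentile(X[g],[1,5,95,99]),*np.percentile(X[a],[2,98])])
print(np.mean(R,0).round(2),np.std(R,0).round(2))
E
```

```text
[-86.   -83.37 -33.1  -32.1  -16.85  65.8 ] [0.39 0.14 0.24 0.5  0.28 0.14]
```

The blade is still at its home position to within measuring noise, the screw is at about 6.0 rad, and the hand is clear. Handing in.

```bash
python3 -c "
from bench import bot;print(bot.job_done())"
```

```text
the job is handed in; nothing more can be done
None
```

The blade was pushed home against the stop, the screw was turned down to about 6.0 rad (about 0.7 rad past first touch, so lightly dragging), and the gripper was let go and raised clear at about 20 s. The hand never went near the bottle, loupe or jar; the last pictures found the bottle and loupe unmoved, and the jar was not re-detected. The job is handed in, but no verdict came back.

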